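Pulse the spice grinder: bayonet lid to the half-way hold

TASK

The lid of the spice grinder lies in the small carton: swing both carton flaps back past upright, lift the lid out by its grip bar and set it on the grinder so that its two lugs drop through the two slots and it sits fully down. Then turn it clockwise (seen from above) about 40 degrees, to the half-way pulse position where the grip bar points at the ribs on the collar, without going on through the lock click further round; it springs back if let go, so finish while still gripping the lid and holding it there. Do not disturb the other things on the table.

Things in the scene. Friction and masses are not known exactly. Their poses are not given: they have to be found in the camera images.
- grinder: spice grinder, fixed; its place (left or right of the carton) and yaw vary. Round steel housing 116 mm across at the foot, aluminium collar on top, 94 mm across, rim 110 mm high. Origin: centre of the underside, z up. At its own +x and -x a slot 17 mm wide, reaching 41 mm from the axis, opens the collar's 6 mm thick top; below, a channel lets the lugs run clockwise from above (lid yaw decreasing)
- grinder_rim (a point): centre of the collar's open top, 110 mm above the table. Bore 64 mm, 22 mm deep: 2 mm to spare round the lid's plug, about 4 degrees either way at the slots. Anticlockwise a stop blocks the lugs after 4 degrees; clockwise a return spring (0.03 to 0.09 N m) pushes back
- half_rib (a point): one of two small black ribs outside the collar, 40 degrees (0.70 rad) clockwise of each slot: the half-way position of the lid's bar ends. Further on a spring pin, in a round boss on the collar, resists from about 62 degrees and clicks at 72: do not go there
- lid: bayonet lid, loose, about 140 g, upright in the carton. Origin: centre of its underside, z up; the same after half a turn. Round plug 60 mm across (50 at its foot) from 0 to 20 mm; flange 88 mm across from 20 to 25.5 mm; grip bar along its own x, 52 long, 16 wide, from 25.5 to 53.5 mm. Seated, the flange lies on the collar's rim and the lid's origin is 90 mm above the table
- lid_lug (a point): one of the two lugs under the lid's flange, round bosses 12 mm across, centred 33 mm from the axis at the lid's own +x and -x, from 5.5 to 11.5 mm above its underside. Not in the slots, they rest on the collar and the lid stands about 14 mm too high
- lid_grip (a point): point in the middle of the lid's grip bar, 42 mm above the lid's underside
- carton: small cardboard carton, fixed to the table, 150 x 150 mm outside, rim 70 mm high, walls and floor 4 mm. Origin: centre of its underside; x and y along its sides, z up; its left side is +y. The lid stands on its floor, roughly in the middle
- flap_left (a joint): hinge of the flap on the carton's +y rim (142 mm long, 48 mm from hinge to free edge, 3 mm thick). 0 = lying flat over the opening, 1.57 = upright, 2.3 = folded back as far as it goes. It starts partly raised and stays where it is left (a stiff hinge, 0.03 N m). Past upright means more than 1.6
- flap_right (a joint): the same for the flap on the carton's -y rim
- flap_left_edge (a point): middle of the free edge of the left flap
- flap_right_edge (a point): middle of the free edge of the right flap
- turn_ring (a joint): sprung ring inside the grinder that the lid's lugs push round: 0 at rest, grows with the lid's clockwise turn (rad), reading up to 0.15 less than the lid's turn because of play. Hidden from view
- shaker: bystander: shaker with a steel cap, 41 mm across, 84 mm high; leave alone. Origin under its centre
- ramekin: bystander: small bowl, 65 mm across, 37 mm high; leave alone. Origin under its centre
- bell: bystander: service bell, 85 mm across, 64 mm high; leave alone. Origin under its centre
- cutlery_roll: bystander: rolled napkin with cutlery, 41 x 222 x 38 mm, lying along its own y; leave alone. Origin under its centre

How it is judged:
By the outcome, as a careful person would: the job done as asked, in the order asked, and still so for the second after the job is handed in, while the arm keeps its last pose, push and grip.
It also fails if it takes over 61 s, if anything falls off the work surface, if the arm or the gripper's body presses on something with over 40 N, if the wrist force passes 120 N, or if a joint passes its speed limit or range.

ROBOT

A 7-joint arm with a two-finger parallel gripper is mounted at the origin on a cart in front of the work surface, level with it; the furniture and walls round the work are solid. World frame = base frame: x ahead of the robot, y to its left, z up, the work surface at z = 0. Lengths are in m, angles in rad, forces in N, time in s.
With the tool pointing down it reaches from about 0.375 to 0.925 m from the base axis. Payload 3.1 kg.
Tool frame: the origin (TCP) lies at the very end of the fingers, on their centre line; the grasp point (between the pads) lies 19 mm behind it; z points along the fingers, y is the line along which they close (so a half turn about z gives the same grasp; the last joint's range is limited). The gripper opens to 85 mm and grips with 20 to 120 N. Pads are 22 mm wide; open, the fingers measure 114 mm over their backs; the gripper's body (76 mm by 85 mm) begins 54 mm behind the grasp point. The pads swing forward as they close: fully open they stand 13 mm farther back than shut.
Start: joints at [1.072, 0.383, 0.044, 1.598, -0.018, 1.161, -0.05], TCP at [0.254, -0.598, 0.231] pointing down, gripper open.
Joint ranges: [-2.61, 2.61], [-0.41, 2.15], [-1.48, 1.57], [0, 2.5], [-1.57, 4.71], [0.05, 1.97], [-2.85, 2.85]. Speed limits (rad/s): [2.79, 2.79, 3.14, 3.14, 3.14, 3.14, 3.14].

INTERFACE

Orientations are given as a unit quaternion [x, y, z, w].
In Python, from cell import read_state, imaging, order gives the robot as it stands.
- The arm moves only by the shell command python3 -m handwheel 'ROWS'. ROWS is JSON, one flat list of numbers, 5 for each row, row after row: the shift along the tool's x, y, z in mm, then the turn about the tool's z in degrees, then the opening, from -1 (shut) to 1 (fully open). A call has 1 to 8 rows; each row is the pose to reach, as a shift and turn from the pose commanded when the call began, along the tool's axes at that moment; what a row does not reach only later rows make up. A row lasts 1/8 s, in which the tool goes at most 62.5 mm and 10.7 degrees, less where a joint would pass 70% of its speed; a pose out of reach is approached as far as the arm can. A call with a gripper value outside its range is refused whole. The fingers move at their own pace and stop on an object; the grip force is fixed at half the most. Time passes only in rows, so rows that repeat a pose let the fingers close. It gives the time, the measured TCP pose, the force, the opening and the grip force at its end, in the units of the state.
- read_state(): the state, without advancing time (a new reading comes with each control period).
- imaging.grab_frame(name): name is "scene" or "top" or "wrist"; returns the picture (384x512x3 uint8, red, green, blue); there is no depth.
- imaging.get_calibration(name): a dict with "mtx" (3x3 intrinsics, pixels), "view" (4x4, takes a point from world to camera coordinates). Camera axes: x right, y down, z forward; pixel columns grow to the right and rows downward; lengths in m; the calibration is good to about 2 mm. A picture is of the moment at which its call begins: read the wrist's pose just before it. get_calibration takes no time and is no camera call; for the wrist camera it gives the pose at the moment of the call.
- order.hand_in(): hands the job in; it is judged then, once.
Trained networks look in the newest picture that a camera, given by its name, has taken for a name from the list of things; names that differ only in an ending like _2 or _b are one class to them, and where a whole thing is asked for, a point or a joint stands for the part that bears it (a point fixed in the world has none). Each returns a list of dicts, best first, with "conf" (0 to 1); they miss things now and then, are a little off and sometimes report something else, mostly with a low value. They report only what shows in the picture. A call takes as long as a camera call.
- imaging.masks_of(thing, camera): "mask" (384x512 bool, what is visible of it) and "xy" ([column, row] in pixels, amid what is visible of it).
- imaging.landmark_of(thing, camera): "xy" ([column, row] in pixels: a listed point, or the origin of a listed thing).
The state is a dict: "t": time; "joint_positions": joint angles; "joint_velocities": joint speeds; "joint_torque": joint torques, N m; "tool_pos": TCP position; "eef_rot": TCP orientation; "ft_force": force on the tool from outside, world axes, zero at the start; "wrist_torque": the same for the moment, N m; "gripper_width": opening from 0.0 (shut) to 1.0 (fully open); "grip_force": force on a finger pad.
Only numpy, scipy, OpenCV 4.12 (cv2) and the standard library are available. Lean on these libraries where they do the work, as an engineer would, in place of code of your own. Each camera call takes 0.05 s, during which the arm holds its last target. There are 200 camera calls.

## Working session

There is one attempt and no reset: what is moved stays moved. The work goes in short steps, Python scripts to look and compute and a shell command to move; the robot and the scene stay as the last step left them, time stands still between calls to the robot, and variables do not carry over. Pictures are saved under pics/ and viewed, at most 10 in all, crops included, and the job is handed in when it is done.

```bash
mkdir -p pics; ls
cat > h.py <<'E'
import numpy as np, cv2
from cell import read_state, imaging, order
from scipy.spatial.transform import Rotation as R
def cal(c):
    k=imaging.get_calibration(c); return np.array(k["mtx"]),np.array(k["view"])
def ray(c,xy,z,k=None):
    K,V=k or cal(c); d=V[:3,:3].T@np.linalg.inv(K)@[xy[0],xy[1],1]; o=-V[:3,:3].T@V[:3,3]
    return o+d*(z-o[2])/d[2]
def proj(c,p,k=None):
    K,V=k or cal(c); q=K@(V[:3,:3]@np.array(p)+V[:3,3]); return q[:2]/q[2]
def tri(obs):
    A=[];b=[]
    for c,xy in obs:
        K,V=cal(c); d=V[:3,:3].T@np.linalg.inv(K)@[xy[0],xy[1],1]; d/=np.linalg.norm(d); o=-V[:3,:3].T@V[:3,3]
        P=np.eye(3)-np.outer(d,d); A.append(P); b.append(P@o)
    return np.linalg.solve(sum(A),sum(b))
def tool(p):
    s=read_state(); return 1000*R.from_quat(s["eef_rot"]).inv().apply(np.array(p)-s["tool_pos"])
def save(c,n):
    cv2.imwrite("pics/"+n,imaging.grab_frame(c)[:,:,::-1])
E
python3 - <<'E'
from h import *
np.set_printoptions(precision=3,suppress=True)
for c in ["top","scene"]:
    f=imaging.grab_frame(c); cv2.imwrite(f"pics/{c}0.png",f[:,:,::-1])
    for t,z in [("grinder_rim",.11),("half_rib",.1),("lid_grip",.046),("lid",.004),("lid_lug",.0125),("carton",0),("flap_left_edge",.1),("flap_right_edge",.1),("shaker",0),("ramekin",0),("bell",0),("cutlery_roll",0)]:
        for r in imaging.landmark_of(t,c)[:2]:
            print(c,t,round(r["conf"],2),np.round(r["xy"],1),ray(c,r["xy"],z))
a=cv2.imread("pics/top0.png");b=cv2.imread("pics/scene0.png")
s=read_state();print(s["tool_pos"],R.from_quat(s["eef_rot"]).as_matrix(),s["gripper_width"])
E
```

```text
pics
top half_rib 0.69 [199.5 201.3] [0.555 0.142 0.1  ]
top lid_grip 0.84 [301.7 208.8] [ 0.526 -0.174  0.046]
top lid 0.95 [298.4 210.6] [ 0.524 -0.167  0.004]
top lid 0.51 [242.3 231.6] [0.461 0.018 0.004]
top lid_lug 0.86 [294.4 205.7] [ 0.54  -0.154  0.012]
top carton 0.61 [297.4 212.8] [ 0.517 -0.164  0.   ]
top carton 0.25 [242.4 234.7] [0.451 0.019 0.   ]
top flap_left_edge 0.97 [286.7 211.7] [ 0.515 -0.122  0.1  ]
top flap_right_edge 0.92 [316.  206.4] [ 0.528 -0.211  0.1  ]
top shaker 0.67 [249.1 168.3] [ 0.671 -0.01   0.   ]
top ramekin 0.68 [301.3 213.3] [ 0.515 -0.177  0.   ]
top ramekin 0.53 [243.2 232.3] [0.458 0.016 0.   ]
top bell 0.89 [370.5 210.5] [ 0.517 -0.402  0.   ]
top cutlery_roll 0.96 [134.5 231.4] [0.472 0.377 0.   ]
scene grinder_rim 0.95 [225.2 224. ] [0.511 0.173 0.11 ]
scene grinder_rim 0.25 [270.  234.2] [0.378 0.115 0.11 ]
scene half_rib 0.81 [224.4 213. ] [0.563 0.126 0.1  ]
scene lid_grip 0.62 [294.9 198.1] [ 0.497 -0.163  0.046]
scene lid_grip 0.17 [224.4 221.9] [0.58  0.11  0.046]
scene lid 0.56 [293.8 204.7] [ 0.509 -0.177  0.004]
scene lid_lug 0.37 [223.6 213.3] [0.649 0.047 0.012]
scene carton 0.73 [292.3 203.8] [ 0.52  -0.182  0.   ]
scene flap_left_edge 0.94 [282.9 187. ] [ 0.524 -0.124  0.1  ]
scene flap_right_edge 0.41 [291.8 173.4] [ 0.559 -0.217  0.1  ]
scene shaker 0.79 [230.2 207.8] [ 0.667 -0.005  0.   ]
scene shaker 0.25 [221.9 221.3] [0.632 0.072 0.   ]
scene ramekin 0.66 [272.5 234.3] [0.457 0.004 0.   ]
scene bell 0.63 [332.6 178.2] [ 0.514 -0.433  0.   ]
scene cutlery_roll 0.71 [182.2 290.4] [0.479 0.384 0.   ]
[ 0.254 -0.598  0.231] [[ 0.921  0.39  -0.   ]
 [ 0.39  -0.921  0.   ]
 [ 0.    -0.    -1.   ]] 0.998533028618352
```

View pics/top0.png

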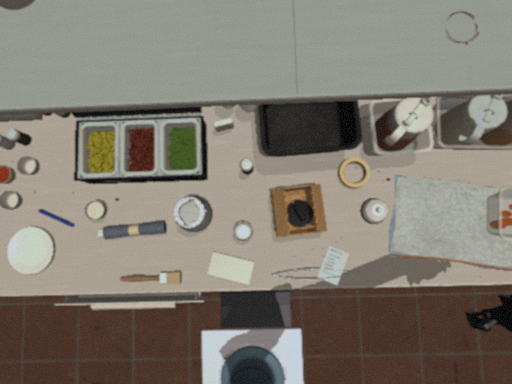

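View pics/scene0.png

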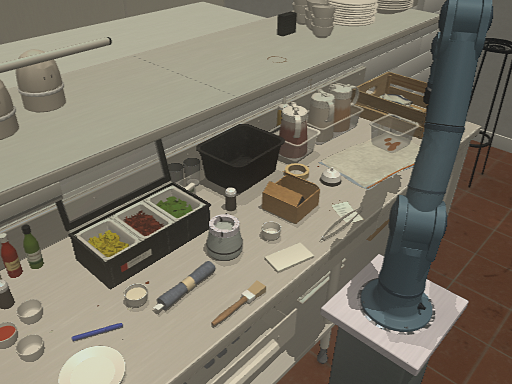

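The top view shows the carton at about (299,210) with the black lid inside, the grinder at (191,212), the shaker at (247,166), the ramekin at (243,231) and the bell at (375,210). The scene view agrees. I'll move over the carton for a wrist view.

```bash
python3 -m handwheel '[0,0,-120,0,1, 50,-35,-130,4,1, 100,-70,-130,8,1, 150,-106,-130,12,1, 200,-141,-130,16,1, 250,-176,-130,18,1, 300,-212,-130,18,1, 350,-247,-130,18,1]' && python3 -m handwheel '[43,-58,0,0,1,43,-58,0,0,1]'
python3 - <<'E'
from h import *
np.set_printoptions(precision=3,suppress=True)
k=cal("wrist");f=imaging.grab_frame("wrist"); cv2.imwrite(f"pics/w0.png",f[:,:,::-1])
for t,z in [("lid_grip",.046),("lid",.004),("lid_lug",.0125),("carton",0),("flap_left_edge",.1),("flap_right_edge",.1)]:
    for r in imaging.landmark_of(t,"wrist")[:2]:
        print(t,round(r["conf"],2),np.round(r["xy"],1),ray("wrist",r["xy"],z,k))
s=read_state();print(s["tool_pos"],R.from_quat(s["eef_rot"]).as_matrix(),s["t"]); print(k)
E
```

```text
t: 2.3
tool_pos: [0.473, -0.2444, 0.3616]
eef_rot: [0.999, 0.043, 0.0, 0.0]
ft_force: [1.1, -0.1, -0.6]
gripper_width: 1.0
grip_force: 0.0
t: 2.55
tool_pos: [0.5127, -0.1776, 0.3616]
eef_rot: [0.999, 0.049, 0.001, -0.001]
ft_force: [0.5, -1.1, -0.1]
gripper_width: 0.997
grip_force: 0.0
lid_grip 0.56 [252.9 157.8] [ 0.513 -0.17   0.046]
lid 0.97 [253.8 152. ] [ 0.517 -0.17   0.004]
lid_lug 0.86 [244.2 137.5] [ 0.54  -0.152  0.013]
flap_left_edge 0.63 [219.8 157.8] [ 0.516 -0.124  0.1  ]
flap_right_edge 0.59 [279.9 155.8] [ 0.527 -0.207  0.1  ]
[ 0.509 -0.187  0.361] [[ 0.997  0.082 -0.   ]
 [ 0.082 -0.997 -0.001]
 [-0.     0.001 -1.   ]] 2.9
(array([[288.903,   0.   , 257.531],
       [  0.   , 288.903, 193.422],
       [  0.   ,   0.   ,   1.   ]]), array([[ 0.098, -0.995, -0.002, -0.227],
       [-0.961, -0.095,  0.258,  0.408],
       [-0.257, -0.023, -0.966,  0.631],
       [ 0.   ,  0.   ,  0.   ,  1.   ]]))
```

View pics/w0.png

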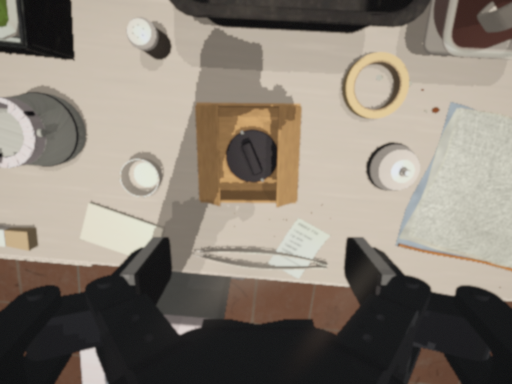

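The wrist view shows the carton upright in the frame, at about (196–300, 104–204), with flaps half raised left and right. The lid bar runs from (245,135) to (262,172).

Run:
```python
from h import *
np.set_printoptions(precision=3,suppress=True)
k=cal("wrist")
for p in [(196,104),(300,104),(200,205),(297,204)]: print(ray("wrist",p,.07,k))
for p in [(245,135),(262,172)]: print('bar',ray("wrist",p,.0575,k))
print('L',tri([("top",(286.7,211.7)),("scene",(282.9,187)),("wrist",(219.8,157.8))]))
print('R',tri([("top",(316,206.4)),("wrist",(279.9,155.8))]))
s=read_state();print(s["tool_pos"],s["joint_positions"]); print(tool([.52,-.167,.10]))
```

```text
[ 0.582 -0.093  0.07 ]
[ 0.595 -0.242  0.07 ]
[ 0.431 -0.103  0.07 ]
[ 0.445 -0.255  0.07 ]
bar [ 0.544 -0.166  0.057]
bar [ 0.489 -0.196  0.057]
L [ 0.517 -0.126  0.101]
R [ 0.526 -0.212  0.118]
[ 0.509 -0.187  0.361] [ 0.523  0.105 -0.267  1.676  0.029  1.365 -1.237]
[ 12.682 -19.278 261.218]
```

```bash
python3 -m handwheel '[6,-15,60,0,-1, 6,-15,120,0,-1, 6,-15,180,0,-1, 6,-15,230,0,-1, 6,-15,272,0,-1, 6,-15,272,0,-1]' && python3 -c "
from h import *
print(read_state()['tool_pos'],read_state()['ft_force'],tool([.514,-.171,.088]))"
```

```text
t: 3.65
tool_pos: [0.5106, -0.1697, 0.0857]
eef_rot: [0.999, 0.042, -0.004, -0.001]
ft_force: [-0.2, -0.1, -0.7]
gripper_width: -0.002
grip_force: 0.0
[ 0.51056381 -0.16973504  0.08573946] [-0.1735944  -0.14281623 -0.74337826] [ 3.29803261  1.54260772 -2.29366176]
```

```bash
python3 -m handwheel '[3,-20,-1,0,-1, 3,-40,-1,0,-1, 3,-58,-2,0,-1, 3,-72,-2,0,-1, 3,-72,-2,0,-1, 3,-30,-2,0,-1, 3,10,-2,0,-1,3,20,-2,0,-1]' && python3 -m handwheel '[0,20,0,0,-1, 0,38,0,0,-1, 0,53,0,0,-1, 0,53,0,0,-1, 0,0,-10,0,-1,-10,-20,-60,0,0.1, -50,-20,-110,0,0.1, -50,-20,-130,0,0.1]' &&  python3 - <<'E'
from h import *
np.set_printoptions(precision=3,suppress=True)
k=cal("wrist");f=imaging.grab_frame("wrist"); cv2.imwrite(f"pics/w1.png",f[:,:,::-1])
for t,z in [("lid_grip",.046),("lid",.004),("lid_lug",.0125),("flap_left_edge",.11),("flap_right_edge",.11)]:
    for r in imaging.landmark_of(t,"wrist")[:2]:
        print(t,round(r["conf"],2),np.round(r["xy"],1),ray("wrist",r["xy"],z,k))
s=read_state();print(s["tool_pos"],R.from_quat(s["eef_rot"]).as_matrix(),s["t"])
E
```

```text
t: 4.65
tool_pos: [0.5198, -0.191, 0.0924]
eef_rot: [0.999, 0.041, 0.0, -0.0]
ft_force: [-1.0, 4.2, 4.3]
gripper_width: -0.006
grip_force: 2.3
t: 5.65
tool_pos: [0.4668, -0.1737, 0.224]
eef_rot: [0.999, 0.043, 0.001, 0.001]
ft_force: [0.5, 0.3, -0.4]
gripper_width: 0.543
grip_force: 0.0
lid_grip 0.69 [256.8 133.4] [ 0.513 -0.17   0.046]
lid 0.63 [256.1 133.6] [ 0.51  -0.169  0.004]
lid_lug 0.68 [244.  106.9] [ 0.54  -0.152  0.013]
flap_left_edge 0.81 [158.8 130.5] [ 0.512 -0.085  0.11 ]
flap_left_edge 0.46 [256.2 132.7] [ 0.517 -0.169  0.11 ]
flap_right_edge 0.97 [366.5 124.9] [ 0.532 -0.263  0.11 ]
[ 0.467 -0.173  0.22 ] [[ 0.996  0.087 -0.003]
 [ 0.087 -0.996  0.001]
 [-0.003 -0.001 -1.   ]] 5.95
```

View pics/w1.png

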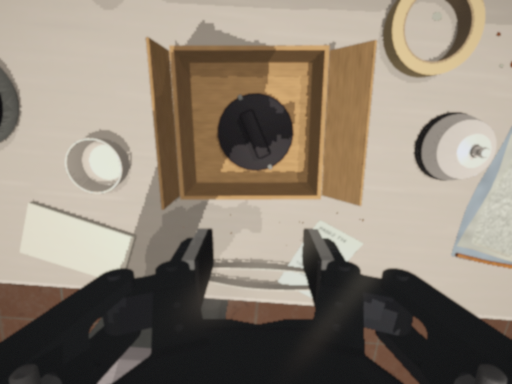

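The right flap is well back, with its edge at (366,125). The left flap's edge is at (159,130), so I need to check its angle. The lid bar runs from about (246,112) to (266,157).

Run:
```python
from h import *
np.set_printoptions(precision=3,suppress=True)
k=cal("wrist")
C=[ray("wrist",p,.07,k) for p in [(172,46),(328,46),(179,199),(322,197)]]
print(*C); c=np.mean(C,0); a=C[0]-C[2]+C[1]-C[3]; yaw=np.arctan2(a[1],a[0]); print(c,np.degrees(yaw))
for sgn in (1,-1):
  for q in (1.57,1.7,1.85,2,2.2,2.3):
    l=.0745-.048*np.cos(q); p=c+[-np.sin(yaw)*l*sgn,np.cos(yaw)*l*sgn,.048*np.sin(q)]; print(sgn,q,proj("wrist",p,k))
f=cv2.imread("pics/w1.png"); g=cv2.resize(f[80:185,205:310],None,fx=6,fy=6,interpolation=2); g=cv2.convertScaleAbs(g,alpha=2.5); g=g[:600]; cv2.imwrite("pics/w1c.png",g)
```

```text
[ 0.586 -0.083  0.07 ] [ 0.598 -0.226  0.07 ] [ 0.44  -0.092  0.07 ] [ 0.455 -0.242  0.07 ]
[ 0.52  -0.161  0.07 ] 4.798805668630566
1 1.57 [158.331 129.156]
1 1.7 [150.95  129.104]
1 1.85 [143.09  128.986]
1 2 [136.183 128.814]
1 2.2 [128.801 128.51 ]
1 2.3 [125.985 128.333]
-1 1.57 [339.123 129.857]
-1 1.7 [346.533 129.861]
-1 1.85 [354.5   129.805]
-1 2 [361.588 129.687]
-1 2.2 [369.308 129.442]
-1 2.3 [372.329 129.288]
```

View pics/w1c.png

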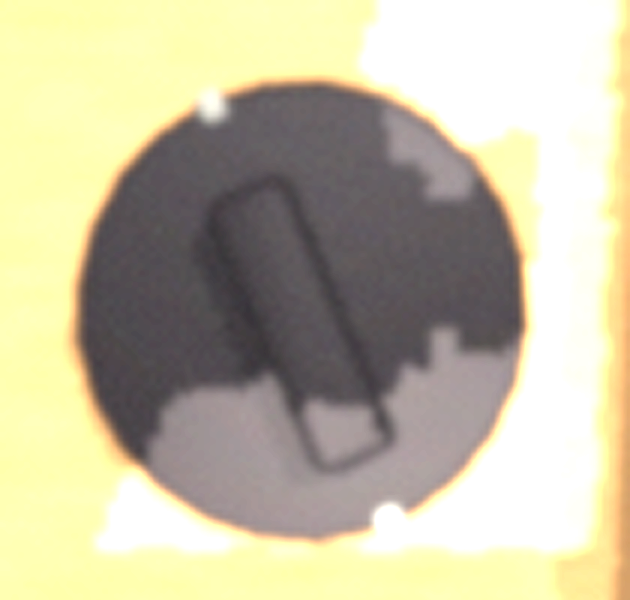

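```bash
python3 -m handwheel '[30,-20,40,0,-1, 56,-38,90,0,-1, 56,-38,132,0,-1, 56,-60,133,0,-1, 56,-75,133,0,-1, 56,-86,133,0,-1, 56,-86,133,0,-1, 56,-60,80,0,-1]' && python3 -m handwheel '[-20,30,-40,0,0.1,-56,60,-80,0,0.1,-56,60,-80,0,0.1]' &&  python3 - <<'E'
from h import *
np.set_printoptions(precision=3,suppress=True)
k=cal("wrist");f=imaging.grab_frame("wrist"); cv2.imwrite(f"pics/w2.png",f[:,:,::-1])
for t,z in [("lid_grip",.046),("lid",.004),("lid_lug",.0125),("flap_left_edge",.11),("flap_right_edge",.11)]:
    for r in imaging.landmark_of(t,"wrist")[:1]:
        print(t,round(r["conf"],2),np.round(r["xy"],1),ray("wrist",r["xy"],z,k))
c=np.array([.520,-.162,.07]);yaw=.084
for sgn in (1,-1):
  for q in (1.57,1.7,1.85,2,2.2,2.3):
    l=.0745-.048*np.cos(q); p=c+[-np.sin(yaw)*l*sgn,np.cos(yaw)*l*sgn,.048*np.sin(q)]; print(sgn,q,proj("wrist",p,k))
s=read_state();print(s["tool_pos"],R.from_quat(s["eef_rot"]).as_matrix()[:,0],s["t"])
E
```

```text
t: 6.95
tool_pos: [0.515, -0.1056, 0.1384]
eef_rot: [0.999, 0.046, -0.004, -0.002]
ft_force: [2.0, -1.9, -0.4]
gripper_width: -0.004
grip_force: 0.0
t: 7.32
tool_pos: [0.4684, -0.1786, 0.2258]
eef_rot: [0.999, 0.039, 0.004, 0.003]
ft_force: [1.2, 0.7, -0.3]
gripper_width: 0.553
grip_force: 0.0
lid_grip 0.92 [250.1 137.1] [ 0.511 -0.168  0.046]
lid 0.7 [251.9 135.2] [ 0.511 -0.17   0.004]
flap_left_edge 0.9 [126.5 132.4] [ 0.511 -0.061  0.11 ]
flap_right_edge 0.72 [362.6 129.1] [ 0.53  -0.267  0.11 ]
1 1.57 [153.734 131.777]
1 1.7 [146.542 131.801]
1 1.85 [138.89  131.773]
1 2 [132.17  131.687]
1 2.2 [124.998 131.491]
1 2.3 [122.267 131.362]
-1 1.57 [329.486 130.664]
-1 1.7 [336.681 130.598]
-1 1.85 [344.446 130.473]
-1 2 [351.389 130.301]
-1 2.2 [359.015 130.011]
-1 2.3 [362.031 129.847]
[ 0.468 -0.172  0.22 ] [ 0.996  0.089 -0.002] 7.625
```

View pics/w2.png

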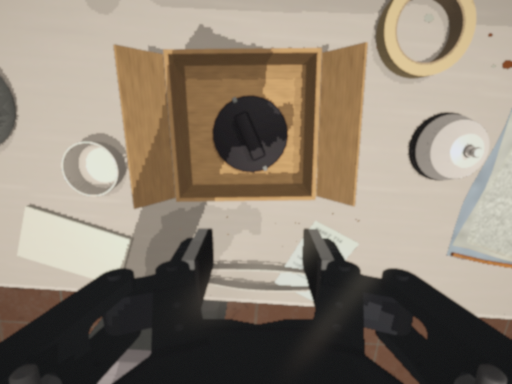

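Both flaps are now folded back, with edges at (126,132) and (363,129). The lid's flange marks are near (235,100) and (265,170).

Run:
```python
from h import *
np.set_printoptions(precision=4,suppress=True)
k=cal("wrist"); g=cv2.imread("pics/w2.png",0).astype(float)
P=[]
for x,y in [(235,100),(265,170)]:
    w=g[y-4:y+5,x-4:x+5]; w=np.clip(w-np.percentile(w,80),0,None); Y,X=np.mgrid[y-4:y+5,x-4:x+5]; P.append(((w*X).sum()/w.sum(),(w*Y).sum()/w.sum()))
print(P); a,b=[ray("wrist",p,.0295,k) for p in P]; m=(a+b)/2; d=a-b
print(a,b,m,np.linalg.norm(d),np.degrees(np.arctan2(d[1],d[0])))
g8=cv2.inRange(g.astype(np.uint8),0,75); g8[:,:195]=0;g8[:,300:]=0;g8[:90]=0;g8[180:]=0
n,l,st,ce=cv2.connectedComponentsWithStats(g8); i=1+st[1:,4].argmax(); print(st[i],ce[i],ray("wrist",ce[i],.0295,k))
c=max(cv2.findContours((l==i).astype(np.uint8),0,1)[0],key=cv2.contourArea); e=cv2.minEnclosingCircle(c); print(e,ray("wrist",e[0],.0295,k))
s=read_state(); r=R.from_quat(s["eef_rot"]).as_matrix()[:,0]; print(s["tool_pos"],np.degrees(np.arctan2(r[1],r[0])),s["joint_positions"]); print(tool([m[0],m[1],.033]))
```

```text
[(np.float64(232.875), np.float64(96.45833333333333)), (np.float64(267.2), np.float64(170.06666666666666))]
[ 0.5497 -0.137   0.0295] [ 0.472  -0.1824  0.0295] [ 0.5108 -0.1597  0.0295] 0.09005837041662702 30.248431602740297
[ 213   96   74   76 4390] [249.4253 133.0223] [ 0.5123 -0.1582  0.0295]
((249.3782196044922, 133.176025390625), 37.9970817565918) [ 0.5121 -0.1582  0.0295]
[ 0.4679 -0.1715  0.22  ] 5.117798230224606 [ 0.5508  0.1256 -0.3003  1.953   0.0411  1.0712 -1.2485]
[ 44.209   -7.6064 186.917 ]
```

```bash
cat >> h.py <<'E'
def disc(z,thr=75,roi=(195,300,85,185),cam="wrist"):
    k=cal(cam); f=imaging.grab_frame(cam); g=cv2.cvtColor(f,cv2.COLOR_RGB2GRAY)
    m=cv2.inRange(g,0,thr); b=np.zeros_like(m); x0,x1,y0,y1=roi; b[y0:y1,x0:x1]=m[y0:y1,x0:x1]
    c=max(cv2.findContours(b,0,1)[0],key=cv2.contourArea); e=cv2.minEnclosingCircle(c)
    return f,k,g,e,ray(cam,e[0],z,k)
E
python3 - <<'E'
from h import *
np.set_printoptions(precision=4,suppress=True)
f,k,g,e,m=disc(.0295); print(e,m)
cv2.imwrite("pics/w3.png",f[:,:,::-1])
# white marks near disc rim
yy,xx=np.mgrid[:384,:512]; r=np.hypot(xx-e[0][0],yy-e[0][1]); q=np.where((r<e[1]-1)&(r>e[1]-7),g.astype(int),0)
P=[]
for h in (yy<e[0][1]-20,yy>e[0][1]+20):
    t=np.where(h,q,0); y,x=np.unravel_index(t.argmax(),t.shape); w=t[y-2:y+3,x-2:x+3]; w=np.clip(w-np.median(w[w>0]),0,None); Y,X=np.mgrid[y-2:y+3,x-2:x+3]; P.append(((w*X).sum()/w.sum(),(w*Y).sum()/w.sum()))
a,b=[ray("wrist",p,.0295,k) for p in P]; d=a-b; print(P,(a+b)/2,np.linalg.norm(d),np.degrees(np.arctan2(d[1],d[0])))
for t,z in [("lid_grip",.046),("lid",.004)]:
    o=imaging.landmark_of(t,"wrist")[0]; print(t,o["conf"],ray("wrist",o["xy"],z,k))
s=read_state(); x=R.from_quat(s["eef_rot"]).as_matrix()[:,0]; print(s["tool_pos"],np.degrees(np.arctan2(x[1],x[0]))); print(tool([m[0],m[1],.033]))
E
```

```text
((257.0770263671875, 131.55743408203125), 38.7566032409668) [ 0.5147 -0.1667  0.0295]
[(np.float64(242.75), np.float64(97.36666666666666)), (np.float64(271.41533546325877), np.float64(165.91054313099042))] [ 0.5135 -0.1673  0.0295] 0.08230497557004354 28.240309840151127
lid_grip 0.66 [ 0.5139 -0.1687  0.046 ]
lid 0.69 [ 0.5121 -0.1706  0.004 ]
[ 0.4679 -0.1721  0.2203] 5.079105771614193
[ 47.3451  -0.9921 187.2177]
```

```bash
python3 -m handwheel '[46,0,40,-9,0.1, 46,0,90,-18,0.1, 46,0,130,-23,0.1, 46,0,165,-23,0.1, 46,0,185,-23,0.1, 46,0,186,-23,0.1, 46,0,186,-23,0.1]'
python3 - <<'E'
from h import *
s=read_state();x=R.from_quat(s["eef_rot"]).as_matrix()[:,0];print(s["tool_pos"],np.degrees(np.arctan2(x[1],x[0])),s["ft_force"])
E
```

```text
t: 8.65
tool_pos: [0.5145, -0.169, 0.0357]
eef_rot: [0.97, 0.242, 0.0, 0.0]
ft_force: [0.1, 0.0, 0.7]
gripper_width: 0.55
grip_force: 0.0
[ 0.51451507 -0.16901239  0.03573369] 27.993126689686306 [0.07410952 0.03737222 0.71570892]
```

```bash
python3 -m handwheel '[0,0,2,0,-1, 0,0,2,0,-1, 0,0,2,0,-1, 0,0,2,0,-1, 0,0,2,0,-1, 0,0,2,0,-1]' && python3 -m handwheel '[0,0,-40,0,-1, 0,0,-90,0,-1, 0,0,-140,0,-1, 0,0,-190,0,-1, 0,0,-220,0,-1, 0,0,-220,0,-1]'
python3 - <<'E'
from h import *
np.set_printoptions(precision=3,suppress=True)
s=read_state();x=R.from_quat(s["eef_rot"]).as_matrix()[:,0];print(s["tool_pos"],np.degrees(np.arctan2(x[1],x[0])),s["ft_force"],s["joint_positions"])
for t in ["grinder_rim","half_rib","grinder"]:
  for c in ["top","scene","wrist"]:
    imaging.grab_frame(c)
    for o in imaging.landmark_of(t,c)[:3]: print(t,c,o["conf"],o["xy"],ray(c,o["xy"],{"grinder_rim":.11,"half_rib":.1,"grinder":0}[t]))
E
```

```text
t: 9.4
tool_pos: [0.5147, -0.1694, 0.0343]
eef_rot: [0.97, 0.242, 0.001, 0.0]
ft_force: [-1.4, -0.7, 5.8]
gripper_width: 0.172
grip_force: 59.6
t: 10.15
tool_pos: [0.5152, -0.1697, 0.2555]
eef_rot: [0.97, 0.242, 0.002, 0.001]
ft_force: [-0.2, -0.3, -2.1]
gripper_width: 0.172
grip_force: 59.1
[ 0.515 -0.17   0.256] 27.950680425236563 [-0.175 -0.277 -2.051] [ 0.573  0.178 -0.367  1.819  0.071  1.152 -0.9  ]
grinder_rim top 0.63 [189.9, 211.6] [0.523 0.17  0.11 ]
grinder_rim scene 0.79 [222.7, 225.0] [0.513 0.182 0.11 ]
half_rib top 0.8 [200.7, 202.9] [0.55  0.138 0.1  ]
half_rib scene 0.64 [221.5, 216.0] [0.558 0.143 0.1  ]
grinder top 0.64 [196.0, 211.8] [0.531 0.171 0.   ]
grinder scene 0.72 [228.2, 250.4] [0.507 0.166 0.   ]
grinder wrist 0.76 [16.8, 29.5] [0.522 0.171 0.   ]
```

```bash
python3 -m handwheel '[14,-56,-30,5,-1, 28,-113,-60,10,-1, 42,-170,-75,15,-1, 56,-227,-75,20,-1, 70,-283,-75,25,-1, 84,-340,-75,28,-1, 84,-340,-75,28,-1, 84,-340,-75,28,-1]'
python3 - <<'E'
from h import *
np.set_printoptions(precision=3,suppress=True)
imaging.grab_frame("wrist")
k=cal("wrist"); save("wrist","g0.png")
s=read_state();x=R.from_quat(s["eef_rot"]).as_matrix()[:,0];print(s["tool_pos"],np.degrees(np.arctan2(x[1],x[0])),s["joint_positions"])
for t in ["grinder_rim","half_rib","grinder"]:
    for o in imaging.landmark_of(t,"wrist")[:3]: print(t,o["conf"],o["xy"],ray("wrist",o["xy"],{"grinder_rim":.11,"half_rib":.1,"grinder":0}[t],k))
E
```

```text
t: 12.05
tool_pos: [0.4285, 0.1702, 0.3284]
eef_rot: [1.0, 0.0, 0.0, 0.001]
ft_force: [0.7, -0.3, -1.5]
gripper_width: 0.171
grip_force: 59.1
[0.429 0.169 0.328] -0.18800348579014212 [ 0.248 -0.034 -0.686  1.878 -0.022  1.291 -2.006]
grinder_rim 0.82 [253.7, 89.4] [0.523 0.173 0.11 ]
half_rib 0.86 [283.9, 66.2] [0.55  0.137 0.1  ]
half_rib 0.29 [450.2, 105.3] [ 0.505 -0.068  0.1  ]
grinder 0.57 [253.2, 97.2] [0.521 0.175 0.   ]
```

View pics/g0.png

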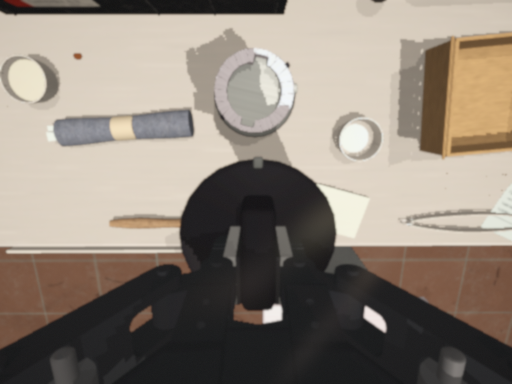

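The grinder collar is at (254,90), with slots near the ring's left and right, and the rib near (288,66). I'll enlarge it to find the slots.

Run:
```python
import cv2
f=cv2.imread("pics/g0.png")[35:145,200:310]; cv2.imwrite("pics/g0c.png",cv2.resize(f,(594,594),interpolation=cv2.INTER_CUBIC))
```

```text
(no output)
```

View pics/g0c.png

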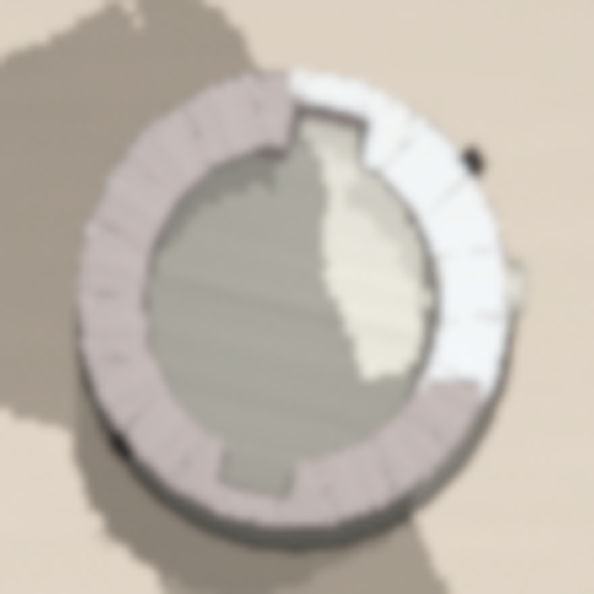

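The crop shows slots at the top (333,117) and bottom (256,490), with ribs at (473,160) and (120,445), all in crop pixels at 5.4x.

Run:
```python
from h import *
np.set_printoptions(precision=4,suppress=True)
k=cal("wrist")
c=lambda u:((u[0]+.5)/5.4-.5+200,(u[1]+.5)/5.4-.5+35)
for n,a,b,z in [("slot",(333,117),(256,490),.11),("rib",(473,160),(120,445),.1),("ringx",(80,298),(508,298),.11),("ringy",(294,70),(294,525),.11)]:
    A,B=ray("wrist",c(a),z,k),ray("wrist",c(b),z,k); d=A-B; print(n,A,B,(A+B)/2,np.linalg.norm(d),np.degrees(np.arctan2(d[1],d[0])))
s=read_state();print(s["tool_pos"],s["t"])
```

```text
slot [0.5593 0.1639 0.11  ] [0.4824 0.1813 0.11  ] [0.5208 0.1726 0.11  ] 0.07884432808725886 -12.68063552067377
rib [0.5523 0.1331 0.1   ] [0.4922 0.2127 0.1   ] [0.5223 0.1729 0.1   ] 0.09972311106581892 -52.90614867641597
ringx [0.5232 0.2191 0.11  ] [0.5229 0.1258 0.11  ] [0.5231 0.1724 0.11  ] 0.09329104144353415 89.80930489420501
ringy [0.5684 0.1722 0.11  ] [0.4746 0.1728 0.11  ] [0.5215 0.1725 0.11  ] 0.09376365368315774 -0.3731577917958607
[0.429  0.169  0.3281] 12.3
```

Run:
```python
from h import *
np.set_printoptions(precision=2,suppress=True)
k=cal("wrist"); s=read_state(); T=R.from_quat(s["eef_rot"]); p=np.array(s["tool_pos"])
g=cv2.imread("pics/g0.png",0)
print("col258",g[150:175,258]); 
m=cv2.inRange(g,0,70)
pts=[]
for x in range(195,325,5):
    if 245<x<272: continue
    col=m[120:230,x]; pts.append((x,120+np.argmax(col>0)))
pts=np.array(pts,float)
from scipy.optimize import least_squares
def pr(o,dz=.0043):
    th=np.linspace(-1.5,1.5,301); q=np.c_[o[0]+.044*np.cos(th),o[1]+.044*np.sin(th),np.full(301,dz)]
    return np.array([proj("wrist",p+T.apply(v),k) for v in q])
def res(o):
    a=pr(o); i=a[:,0].argsort(); return np.interp(pts[:,0],a[i,0],a[i,1])-pts[:,1]
r=least_squares(res,[0,0],diff_step=1e-3,x_scale=.001); print(r.x*1000,np.abs(r.fun).max()); print(r.fun)
for rad in (.039,.041): print(proj("wrist",p+T.apply([rad,0,.0043]),k))
```

```text
col258 [155 155 154 155 154 147 132 114 110 114 115 114 113 111 110 108 103  89
  64  46  39  40  41  39  39]
[-1.63  0.18] 3.000742765521011
[-2.28 -1.45 -0.78 -0.45  0.44  0.79  0.56  0.71  0.2   1.02  1.15  1.07
  1.27  0.79  0.66  0.91  0.58 -0.28 -0.59 -1.23 -3.  ]
[257.04 167.8 ]
[257.04 163.93]
```

```bash
python3 -m handwheel '[20,-1,0,-10,-1, 40,-2,20,-21,-1, 60,-3,40,-31,-1, 80,-4,60,-42,-1, 92,-4,80,-52,-1, 92,-4,100,-63,-1, 92,-4,120,-73,-1, 92,-4,128,-84,-1]' && python3 -m handwheel '[0,0,0,-10,-1, 0,0,0,-21,-1, 0,0,0,-31,-1, 0,0,0,-42,-1, 0,0,0,-52,-1, 0,0,0,-63,-1, 0,0,0,-73,-1, 0,0,0,-83.4,-1]' && python3 -m handwheel '[0,0,0,0,-1,0,0,0,0,-1,0,0,0,0,-1]'
python3 - <<'E'
from h import *
np.set_printoptions(precision=3,suppress=True)
s=read_state();x=R.from_quat(s["eef_rot"]).as_matrix()[:,0];print(s["tool_pos"],np.degrees(np.arctan2(x[1],x[0])),s["joint_positions"],s["ft_force"])
print(tool([.5208,.1729,.1203]))
E
```

```text
t: 13.3
tool_pos: [0.5201, 0.1726, 0.1984]
eef_rot: [0.744, 0.669, -0.001, -0.001]
ft_force: [0.3, 0.3, -1.3]
gripper_width: 0.171
grip_force: 59.2
t: 14.3
tool_pos: [0.5211, 0.1729, 0.1999]
eef_rot: [0.111, 0.994, -0.0, -0.0]
ft_force: [0.6, -0.3, -1.5]
gripper_width: 0.172
grip_force: 59.2
t: 14.68
tool_pos: [0.5206, 0.1741, 0.2003]
eef_rot: [0.113, 0.994, -0.0, 0.0]
ft_force: [0.3, -0.1, -2.3]
gripper_width: 0.175
grip_force: 59.2
[0.521 0.174 0.2  ] 166.99824140110528 [ 0.485  0.422 -1.065  1.835  0.408  1.126  0.62 ] [ 0.294 -0.148 -2.294]
[-0.429 -1.123 79.963]
```

```bash
python3 -m handwheel '[0,-1,25,0,-1, 0,-1,45,0,-1, 0,-1,58,0,-1, 0,-1,62,0,-1, 0,-1,66,0,-1, 0,-1,70,0,-1, 0,-1,70,0,-1]' && python3 -c "
from h import *
s=read_state();x=R.from_quat(s['eef_rot']).as_matrix()[:,0];print(s['tool_pos'],np.degrees(np.arctan2(x[1],x[0])),s['ft_force'],s['wrist_torque'],tool([.5208,.1729,.1203]))"
```

```text
t: 15.55
tool_pos: [0.5205, 0.1734, 0.1304]
eef_rot: [0.112, 0.994, 0.0, 0.0]
ft_force: [0.2, 0.1, -1.8]
gripper_width: 0.173
grip_force: 59.2
[0.52049949 0.1734488  0.13037277] 167.10274713765176 [ 0.21593387  0.14168219 -1.79269786] [-0.02352939 -0.03185076  0.03033244] [-0.41190891 -0.469638   10.07283679]
```

```bash
python3 -m handwheel '[0,0,4,0,-1, 0,0,7,0,-1, 0,0,9,0,-1, 0,0,10.5,0,-1, 0,0,10.5,0,-1, 0,0,10.5,0,-1]' && python3 -c "
from h import *
s=read_state();x=R.from_quat(s['eef_rot']).as_matrix()[:,0];print(s['tool_pos'],np.degrees(np.arctan2(x[1],x[0])),s['ft_force'],s['wrist_torque'],tool([.5208,.1729,.1203]))"
```

```text
t: 16.3
tool_pos: [0.5205, 0.1733, 0.1203]
eef_rot: [0.112, 0.994, -0.0, 0.0]
ft_force: [-0.8, -2.5, 4.8]
gripper_width: 0.177
grip_force: 60.0
[0.52047924 0.17334277 0.12031821] 167.102682232197 [-0.81251825 -2.49645339  4.83414405] [-0.30559427  0.33597613  0.03954019] [-0.4114911  -0.35999678  0.01853185]
```

```bash
python3 -m handwheel '[0,0,0,8,-1, 0,0,0,16,-1, 0,0,0,24,-1, 0,0,0,32,-1, 0,0,0,38,-1, 0,0,0,40,-1, 0,0,0,40,-1, 0,0,0,40,-1]'
python3 - <<'E'
from h import *
s=read_state();x=R.from_quat(s['eef_rot']).as_matrix()[:,0];print(s['tool_pos'],np.degrees(np.arctan2(x[1],x[0])),s['ft_force'],s['wrist_torque'])
a=imaging.grab_frame("wrist");c=imaging.grab_frame("scene")[170:290,150:310]
print(s["joint_positions"])
cv2.imwrite("pics/f.png",np.hstack([a,cv2.resize(c,(288,216),interpolation=2)[np.r_[0:216,[215]*168]]])[:,:,::-1])
E
```

```text
t: 17.3
tool_pos: [0.5206, 0.1743, 0.1203]
eef_rot: [0.445, 0.896, 0.001, 0.0]
ft_force: [-0.2, 0.7, 5.5]
gripper_width: 0.174
grip_force: 60.0
[0.52058828 0.17431227 0.12027299] 127.16197603497969 [-0.17128451  0.72196756  5.52394734] [ 0.24331438  0.16263717 -0.0321006 ]
[ 0.30500945  0.46015899 -0.84058101  1.90429887  0.41507463  0.95887042
 -0.07963034]
```

View pics/f.png

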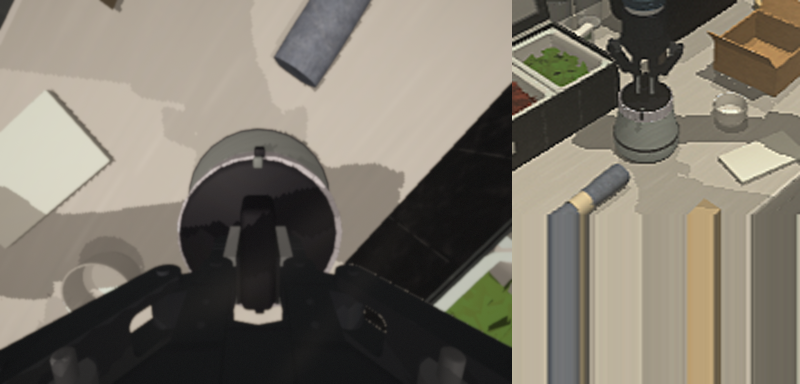

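The flange mark at (259,160) lines up with the rib at (259,152), and the flange lies down on the collar. I'm handing it in.

```bash
python3 -c "
from cell import order
print(order.hand_in())"
```

```text
the job is handed in; nothing more can be done
None
```

I folded both flaps back past upright, seated the lid fully on the grinder, turned it about 40° clockwise in line with the rib, and handed the job in with the gripper still holding it there, at about 17 s on the clock.

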